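# Lock up the drawbar eye

## Robot

A 6-joint arm with a two-finger parallel gripper is mounted at the origin on the work surface. World frame = base frame: x ahead of the robot, y to its left, z up, the work surface at z = 0. Lengths are in m, angles in rad, forces in N, time in s.
With the tool pointing down it reaches from about 0.275 to 0.85 m from the base axis. Payload 5.2 kg.
Tool frame: the origin (TCP) lies at the very end of the fingers, on their centre line; the grasp point (between the pads) lies grip_depth behind it (grip_depth is the distance from the TCP to the grasp point, in m); z points along the fingers, y is the direction in which the jaws open and shut (so a half turn about z gives the same grasp; the last joint's range is limited). The gripper opens to 85 mm and grips with 20 to 120 N. Pads are 22 mm wide; open, the fingers measure 114 mm over their backs; the gripper's body (76 mm by 85 mm) begins 54 mm behind the grasp point. The pads swing forward as they close: fully open they stand 13 mm farther back than shut.
Start: joints at [-1.547, 0.259, 1.535, -0, 1.348, -0.203], TCP at [0.124, -0.536, 0.231] pointing down, gripper open.
Joint ranges: [-3.14, 3.14], [-0.91, 2.08], [0.19, 2.58], [-1.22, 4.36], [0.22, 2.71], [-3.12, 3.12]. Speed limits (rad/s): [2.57, 2.57, 3.14, 3.14, 3.14, 3.14].

## Interface

Orientations are given as a 3x3 rotation matrix whose columns are the frame's x, y, z axes.
In Python, from rig import * gives the robot as it stands. Calls block until the motion is done:
- goto(position, orientation): joint-space move of the TCP to a pose.
- move_l(position, orientation=None, feed=0.15): straight line of the TCP; orientation=None keeps the orientation; feed is the mean speed in m/s.
- move_j(angles): joint-space move.
- open_gripper() and close(grip_force=None): open the fingers fully, or close them until they stop; grip_force is the grip in N (None keeps the last).
- pause(seconds).
- inverse_kinematics(position, orientation): joint angles nearest the present ones, or None.
- get_obs(): the state.
- get_image(name): name is "scene" or "top" or "wrist"; returns a dict with "pixels" (420x560x3 uint8, red, green, blue), "depth" (420x560 float32, m along the optical axis (not along the pixel's ray), 0 where there is no reading), "intrinsics" (3x3 intrinsics, pixels), "rvec" (rotation vector, rad) and "tvec" (3), from world to camera coordinates, as OpenCV has them. Camera axes: x right, y down, z forward; pixel columns grow to the right and rows downward; lengths in m; the calibration is good to about 2 mm. The wrist camera is an equidistant fisheye: a pixel r from the principal point sees the ray r / f radians off the axis. A picture is of the moment at which its call begins.
A pose or a line that the arm cannot do raises MotionError and nothing moves.
- hand_in(): hands the job in, once; it reports no verdict.
The state is a dict: "t": time; "q": joint angles; "joint_velocities": joint speeds; "tau": joint torques, N m; "position": TCP position; "ee_rot": TCP orientation; "contact_force": force on the tool from outside, world axes, zero at the start; "wrist_torque": the same for the moment, N m; "width": finger opening in m.
Only numpy, scipy, OpenCV 4.12 (cv2) and the standard library are available. Lean on these libraries where they do the work, as an engineer would, in place of code of your own. Each camera call takes 0.05 s, during which the arm holds its last target.

## Task

Pull the steel bar with the round ring eye out of the hooded stock bin, lay it gently on the open bench in front of the cage, clear of bin and cage, and let go of it. Take it again (near the tail, as the hoods leave no room for the hand) and put it wholly inside the lock-up cage, eye first under the hood, lying flat, and let go. Then lift the latch bar, swing the gate shut with the bar passing over the striker, let it drop into the catch and let go; leave the two other bars and everything else on the bench where they are.

Things in the scene. Friction and masses are not known exactly. Their poses are not given: they have to be found in the camera images.
- eyebar: The bar to lock up: plain steel, 155 mm long, 28 mm high, about 0.4 kg. Straight shank 26 mm wide with a flat ring eye (outer diameter 54 mm) at one end. Origin on the underside at mid-length; +x points to the eye, z up. Shank flanks run from x = -77 to 22 mm, the ring from 23 to 77. At the start the origin is 7 to 17 mm outside the bin's hood, so 30 to 40 mm of shank (the neck) shows.
- eye (a point): Centre of the ring eye on its underside, 50.5 mm ahead of the eye bar's origin.
- tail (a point): End of the eye bar's shank on its underside, 77.5 mm behind the origin.
- teebar: Bystander bar in the bin: the same shank, with a 58 mm wide T head. Origin and axes as for the eye bar. Leave it.
- forkbar: Bystander bar in the bin: the same shank, with a 56 mm wide two-pronged fork head. Origin and axes as for the eye bar. Leave it.
- stockbin: Fixed grey hooded stock bin. Origin on the bench under the middle of the hood's front edge; open front to its -x. Floor plate 5 mm thick, 262 mm wide (y), x from -100 to 90 mm, no walls before the hood. Hood x from 0 to 90 mm: inside height from 5 to 55 mm, top at 59. Three bars lie on the floor plate about 85 mm apart in y, in any order, heads to -x, tails under the hood.
- cage: Fixed steel lock-up cage. Origin on the bench under the middle of the shut gate; opens to its -x, inside is +x; no floor (things lie on the bench). Inside 128 mm wide (y -64 to 64), from the gate (inner face x = 4 mm) to the back wall at x = 184. Cheeks 28 mm high up to x = 75 mm, open above; from x = 75 mm on a hood, inside height 58 mm, top at 64.
- gate (a joint): Gate hinge angle, rad: 0 shut, positive open (limits 0 to 2.1); light, stays where it is left. Upright panel 120 mm wide, 8 mm thick, from 6 to 58 mm high, hinged at gate_hinge. Shut, it runs from the hinge along the cage's +y; opening, its free end swings out to the cage's -x.
- gate_hinge (a point): Gate's vertical hinge axis at bench height, at x = 0, y = -66 mm in the cage's frame (which is also this point's frame).
- latch (a joint): Latch bar angle, rad: 0 level, which is how it lies in the catch; positive = tip lifted (limits -0.12 to 0.6). It swings freely and hangs by gravity at -0.12 when nothing carries it.
- latch_pivot (a point): Pivot of the latch bar on the gate's outer face: 55 mm along the gate from the hinge, 14 mm out from its middle plane, 45 mm above the bench. The frame turns with the bar: +y along it to the tip, x the pivot axis (gate's normal, into the cage when shut), z up. The steel bar is 10 mm thick (x), 12 mm high, and reaches 125 mm from pivot to tip, past the gate's free end.
- latch_tab (a point): Top centre of the upright thumb tab fixed on the latch bar, to lift it by: 10 mm thick (along the frame's x), 26 mm wide (y); this point is 76 mm above the pivot and 55 mm along the bar. The frame turns with the bar, axes as latch_pivot. The gate's top edge is 13 mm above the pivot, so about 60 mm of tab stands free above it.
- catch (a point): Catch on the post beside the gate's free end: centre of the notch floor, 39 mm up; axes as the cage's. Notch open above, x from -10 to 10 mm. On its outer side (-x) the striker lip, 8 mm thick, 12 mm above the notch floor; inner side 27 mm above it. It meets the bar 104 mm from the pivot: a hanging bar hits the lip; it clears it above latch angle 0.13 and rests on the floor at 0.
- angle: Bystander: 90 mm piece of steel angle, 40 mm wide and high. Leave it.
- tube: Bystander: 80 mm piece of 40 mm square steel tube. Leave it.
- tin: Bystander: steel tin, 72 mm across, 90 mm high. Leave it.
- oil: Bystander: grey bottle, 60 mm across, 160 mm high. Leave it.
- hammer: Bystander: hammer. Leave it.
- wrench: Bystander: wrench. Leave it.
- clamp: Bystander: dark steel C-clamp, 120 mm. Leave it.
Mind the look-alikes: they are no part of the job. Leave any pink or purple look-alike of the eyebar alone.

How it is judged:
On the way, in this order (a step that is already met when the one before it is completed fails the run):
1. the eye bar lies flat on the open bench, off the bin's floor plate and in front of the cage, let go and still (height (world z) of eyebar below 0.0035 m and angle between eyebar's own z axis and vertical below 0.05 rad and x of each of eye, tail in the frame of cage below 0 m and contact force between the fingers and eyebar below 0.3 N and linear speed of eyebar below 0.03 m/s), for 0.2 s.
2. the eye bar lies flat and wholly inside the cage, eye under the hood, let go and still (x of eye in the frame of cage between 0.128 and 0.17 m and y of eye in the frame of cage between -0.05 and 0.05 m and x of tail in the frame of cage above 0 m and y of tail in the frame of cage between -0.055 and 0.055 m and height (world z) of eyebar below 0.004 m and angle between eyebar's own z axis and vertical below 0.06 rad and contact force between the fingers and eyebar below 0.3 N and linear speed of eyebar below 0.03 m/s), for 0.2 s.
3. the latch bar is lifted above the striker with the gate nearly shut (value of joint latch above 0.1 rad and value of joint gate below 0.12 rad), for 0.05 s.
At the end, for the whole second after the job is handed in: The eye bar lies flat on the bench in the cage: eye 128 to 170 mm behind the gate line and within 50 mm of the middle, tail behind the gate line, underside within 4 mm of the bench, tilt under 0.06 rad. Gate shut within 0.05 rad; latch bar at rest in the catch, level within 0.05 rad (x of eye in the frame of cage between 0.128 and 0.17 m and y of eye in the frame of cage between -0.05 and 0.05 m and x of tail in the frame of cage above 0 m and y of tail in the frame of cage between -0.055 and 0.055 m and height (world z) of eyebar below 0.004 m and angle between eyebar's own z axis and vertical below 0.06 rad and value of joint each of gate, latch below 0.05 rad and value of joint latch above -0.05 rad and x of latch_pivot in the frame of cage above -0.03 m and velocity of joint latch between -0.05 and 0.05 rad/s and linear speed of eyebar below 0.03 m/s); the robot touches nothing.
It fails at once if another bar in the bin is moved more than 40 mm (distance of any of teebar, forkbar from where it was at the start of the episode above 0.04 m).
It fails at once if another thing on the bench is moved more than 40 mm (distance of any of angle, tube, tin, oil, hammer, wrench, clamp from where it was at the start of the episode above 0.04 m).
It fails at once if the eye bar is dropped: it falls at more than 0.7 m/s with no finger on it (contact force between the fingers and eyebar below 0.1 N and linear speed of eyebar above 0.7 m/s).
It also fails if it takes over 67 s, if anything falls off the work surface, if the arm or the gripper's body presses on something with over 40 N, if the wrist force passes 120 N, or if a joint passes its speed limit or range.

## Working session

There is one attempt and no reset: what is moved stays moved. The work goes in short steps, each a Python script; the robot and the scene stay as the last script left them, time stands still between calls to the robot, and variables do not carry over. Pictures are saved under pics/ and viewed, and the job is handed in when it is done.

```bash
ls; mkdir -p pics
cat > h.py <<'E'
from rig import *
import numpy as np, cv2, pickle
def snap(n,tag):
    im=get_image(n); pickle.dump(im,open(f'pics/{tag}.pkl','wb'))
    cv2.imwrite(f'pics/{tag}.png',cv2.cvtColor(im['pixels'],cv2.COLOR_RGB2BGR)); return im
def crop(tag,x0,y0,x1,y1,s):
    im=cv2.imread(f'pics/{tag}.png')[y0:y1,x0:x1]
    cv2.imwrite(f'pics/{tag}_c{x0}_{y0}.png',cv2.resize(im,None,fx=s,fy=s,interpolation=cv2.INTER_CUBIC))
def load(tag): return pickle.load(open(f'pics/{tag}.pkl','rb'))
def cam(im):
    R,_=cv2.Rodrigues(np.array(im['rvec'],float)); t=np.array(im['tvec'],float).reshape(3); return R,t
def px(im,u,v,z=None):
    """world point at pixel: by depth or on plane z"""
    R,t=cam(im);K=np.array(im['intrinsics'])
    d=np.array([(u-K[0,2])/K[0,0],(v-K[1,2])/K[1,1],1.])
    if z is None:
        D=im['depth'][int(round(v)),int(round(u))]; return R.T@(d*D-t)
    c=-R.T@t; w=R.T@d; return c+w*(z-c[2])/w[2]
def proj(im,P):
    R,t=cam(im);K=np.array(im['intrinsics']); p=R@np.array(P,float)+t; p=K@p; return p[:2]/p[2]
def cloud(im):
    R,t=cam(im);K=np.array(im['intrinsics']);D=im['depth']
    v,u=np.mgrid[:D.shape[0],:D.shape[1]]
    P=np.stack([(u-K[0,2])/K[0,0]*D,(v-K[1,2])/K[1,1]*D,D],-1)
    W=(P-t)@R; W[D<=0]=np.nan; return W
def down(yaw):
    # tool z down, tool y axis at world angle yaw
    y=np.array([np.cos(yaw),np.sin(yaw),0]); z=np.array([0,0,-1.]); x=np.cross(y,z)
    return np.stack([x,y,z],1)
E
python3 - <<'E'
from h import *
o=get_obs(); print({k:np.round(v,3) for k,v in o.items()})
try: print(grip_depth)
except Exception as e: print(e)
for n in("scene","top"):
    im=snap(n,n+'0'); print(n,im['intrinsics'],im['rvec'],im['tvec'])
print(get_obs()['t'])
E
```

```text
pics
{'t': np.float64(0.0), 'q': array([-1.547,  0.259,  1.536,  0.   ,  1.348, -0.203]), 'joint_velocities': array([ 0.001, -0.   ,  0.   ,  0.002, -0.002, -0.001]), 'tau': array([-0.0000e+00, -4.4602e+01, -2.9057e+01, -0.0000e+00,  1.1000e-02,
       -0.0000e+00]), 'position': array([ 0.124, -0.535,  0.23 ]), 'ee_rot': array([[ 0.974,  0.225, -0.   ],
       [ 0.225, -0.974,  0.002],
       [ 0.   , -0.002, -1.   ]]), 'contact_force': array([-0.023, -0.398,  0.68 ]), 'wrist_torque': array([-0.011,  0.05 ,  0.056]), 'width': np.float64(0.085)}
0.0187
scene [[397.52740382   0.         270.59633876]
 [  0.         397.52740382 213.21198203]
 [  0.           0.           1.        ]] [ 1.40889495  1.97770025 -0.96556463] [ 0.22981526 -0.2456603   1.77444207]
top [[434.96064173   0.         279.02200552]
 [  0.         434.96064173 205.04495221]
 [  0.           0.           1.        ]] [ 2.154566   -2.16658215  0.12170188] [-0.02248266  0.55023114  1.30812475]
0.1
```

View pics/scene0.png

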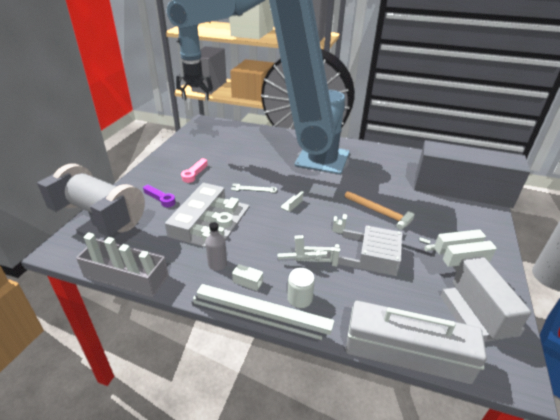

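View pics/top0.png

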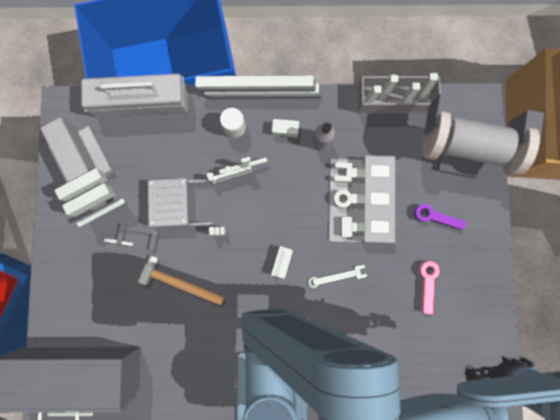

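Run:
```python
from h import *
crop('top0',90,140,290,260,4); crop('top0',310,140,410,260,5)
im=load('top0');W=cloud(im)
print("cam",-cam(im)[0].T@cam(im)[1])
for n,(u,v) in dict(bench=(280,220),bin1=(380,172),bin2=(380,228),plate=(335,185),ring=(343,191),shank=(357,199),cage=(168,200)).items(): print(n,W[v,u].round(4))
```

```text
cam [ 0.39577254 -0.02898476  1.36270838]
bench [ 0.5063 -0.0283  0.0025]
bin1 [ 0.6466 -0.3336  0.0577]
bin2 [ 0.4759 -0.3278  0.0591]
plate [ 0.6162 -0.2028  0.0033]
ring [ 0.592  -0.2229  0.0359]
shank [ 0.5676 -0.2663  0.0307]
cage [0.5638 0.3092 0.0623]
```

View pics/top0_c90_140.png

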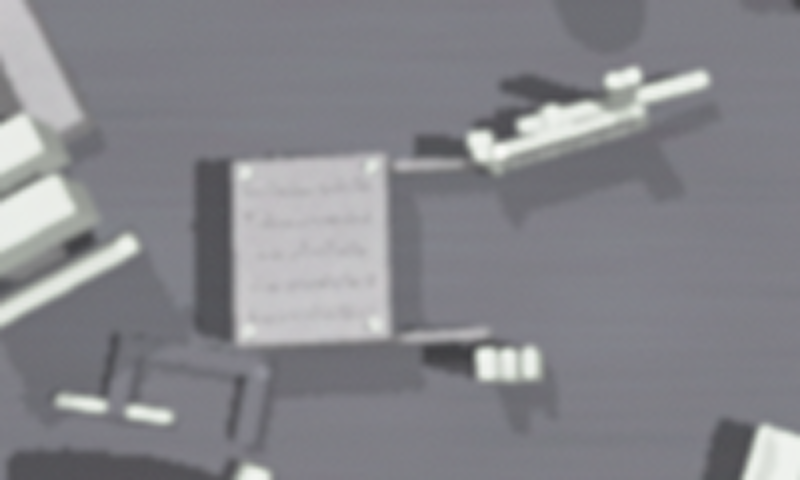

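View pics/top0_c310_140.png

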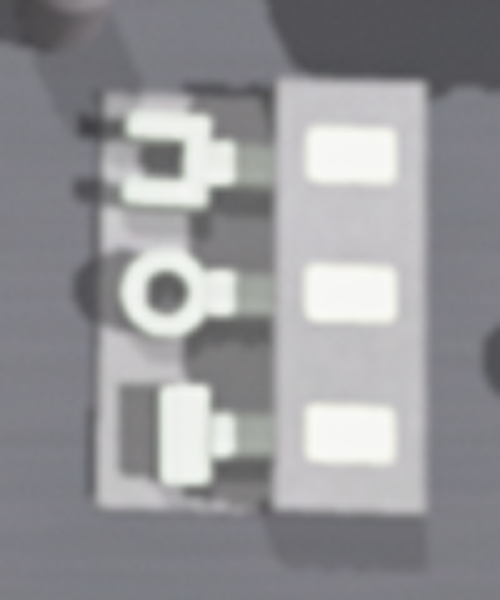

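Run:
```python
from h import *
im=load('top0');W=cloud(im)
def c(x0,y0,s,pts,z): 
    return np.array([px(im,x0+(a+.5)/s-.5,y0+(b+.5)/s-.5,z)[:2] for a,b in pts])
B=c(310,140,5,[(275,78),(275,513),(427,511),(425,80)],.059)
print('bin front top,front bot,back bot,back top\n',B.round(4), np.linalg.norm(B-np.roll(B,-1,0),axis=1).round(4))
x=B[2]-B[1]+B[3]-B[0];print('yaw binx',np.arctan2(x[1],x[0]), 'from front edge', np.arctan2(*(B[0]-B[1])[::-1])-np.pi/2,'origin',(B[0]+B[1])/2)
C=c(90,140,4,[(386,153),(391,338),(240,347),(233,163)],.064)
print('cage\n',C.round(4),np.linalg.norm(C-np.roll(C,-1,0),axis=1).round(4))
x=C[2]-C[1]+C[3]-C[0];y=C[1]-C[0]+C[2]-C[3];print('yaw',np.arctan2(x[1],x[0]),np.arctan2(y[1],y[0])-np.pi/2)
P=c(310,140,5,[(164,294)],.033);print('ring centre top',P)
P=c(310,140,5,[(220,292),(250,292)],.033);print('shank',P)
G=c(90,140,4,[(500,163),(643,112)],.058);print('gate edge',G)
L=c(90,140,4,[(706,80)],.04);print('latch tip',L); T=c(90,140,4,[(623,77)],.12);print('tab',T)
K=c(90,140,4,[(510,362)],.05);print('catch',K)
# minAreaRect on depth
for nm,(r0,r1,c0,c1,zl,zh) in dict(bin=(150,250,355,405,.05,.07),cage=(170,235,140,195,.054,.075)).items():
    S=W[r0:r1,c0:c1];m=(S[...,2]>zl)&(S[...,2]<zh);p=S[m][:,:2].astype(np.float32)
    r=cv2.minAreaRect(p);print(nm,r,np.median(S[m][:,2]))
```

```text
bin front top,front bot,back bot,back top
 [[ 0.6988 -0.288 ]
 [ 0.4338 -0.2805]
 [ 0.4345 -0.3713]
 [ 0.697  -0.3795]] [0.2651 0.0907 0.2626 0.0916]
yaw binx -1.5769063227677045 from front edge -1.5988126614130398 origin [ 0.56628376 -0.2842521 ]
cage
 [[0.6308 0.2554]
 [0.4905 0.2489]
 [0.4843 0.3618]
 [0.6239 0.3712]] [0.1405 0.113  0.1398 0.116 ]
yaw 1.628015880241294 -4.656068759701814
ring centre top [[ 0.56944409 -0.22095841]]
shank [[ 0.57048705 -0.25548374]
 [ 0.57037985 -0.27396234]]
gate edge [[0.62370662 0.16982302]
 [0.66247978 0.06116671]]
latch tip [[0.69107666 0.01364416]]
tab [[0.67581052 0.07150684]]
catch [[0.4728226  0.16171163]]
bin ((0.564598798751831, -0.32965633273124695), (0.0899718701839447, 0.2626134753227234), 87.7601089477539) 0.05881239383658753
cage ((0.5570068955421448, 0.3105473220348358), (0.14093329012393951, 0.1167023554444313), 2.2112579345703125) 0.061611813611875024
```

Run:
```python
from h import *
for yaw in (0,np.pi):
    for p in ([.569,-.262,.2],[.56,-.1,.1],[.56,.2,.1]):
        print(yaw,p,inverse_kinematics(p,down(yaw)))
for yaw in (.343,-2.80,-1.52,1.62):print(yaw,inverse_kinematics([.66,.07,.15],down(yaw)),inverse_kinematics([.52,.15,.15],down(yaw)))
```

```text
0 [0.569, -0.262, 0.2] [-6.09328794e-01  4.15772899e-01  1.38667285e+00 -4.44089210e-16
  1.33914691e+00 -6.09328794e-01]
0 [0.56, -0.1, 0.1] [-3.72737955e-01  4.10750510e-01  1.66129763e+00 -4.44089210e-16
  1.06954451e+00 -3.72737955e-01]
0 [0.56, 0.2, 0.1] [ 1.55598174e-01  4.51295097e-01  1.59473365e+00 -4.44089210e-16
  1.09556391e+00  1.55598174e-01]
3.141592653589793 [0.569, -0.262, 0.2] [-6.09328794e-01  4.15772899e-01  1.38667285e+00 -4.44089210e-16
  1.33914691e+00  2.53226386e+00]
3.141592653589793 [0.56, -0.1, 0.1] [-3.72737955e-01  4.10750510e-01  1.66129763e+00 -4.44089210e-16
  1.06954451e+00  2.76885470e+00]
3.141592653589793 [0.56, 0.2, 0.1] [ 1.55598174e-01  4.51295097e-01  1.59473365e+00 -4.44089210e-16
  1.09556391e+00 -2.98599448e+00]
0.343 [-6.20622074e-02  5.17922719e-01  1.34886759e+00 -4.44089210e-16
  1.27480234e+00 -4.05062207e-01] [ 7.46505481e-02  3.11644711e-01  1.67237314e+00 -4.44089210e-16
  1.15757480e+00 -2.68349452e-01]
-2.8 [-6.20622074e-02  5.17922719e-01  1.34886759e+00 -4.44089210e-16
  1.27480234e+00  2.73793779e+00] [ 7.46505481e-02  3.11644711e-01  1.67237314e+00 -4.44089210e-16
  1.15757480e+00  2.87465055e+00]
-1.52 [-6.20622074e-02  5.17922719e-01  1.34886759e+00 -4.44089210e-16
  1.27480234e+00  1.45793779e+00] [ 7.46505481e-02  3.11644711e-01  1.67237314e+00 -4.44089210e-16
  1.15757480e+00  1.59465055e+00]
1.62 [-6.20622074e-02  5.17922719e-01  1.34886759e+00 -4.44089210e-16
  1.27480234e+00 -1.68206221e+00] [ 7.46505481e-02  3.11644711e-01  1.67237314e+00 -4.44089210e-16
  1.15757480e+00 -1.54534945e+00]
```

Run:
```python
from h import *
goto([.5695,-.262,.2],down(0.0))
im=snap('wrist','w1'); print(im['intrinsics'],get_obs()['position'],get_obs()['t'], -cam(im)[0].T@cam(im)[1])
```

```text
[[325.1922621    0.         277.67848501]
 [  0.         325.1922621  212.19687546]
 [  0.           0.           1.        ]] [ 0.56893144 -0.26322757  0.20014109] 2.05 [ 0.57043101 -0.18268131  0.3421004 ]
```

View pics/w1.png

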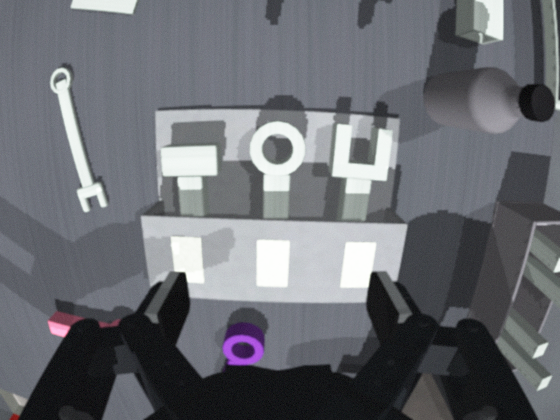

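```bash
cat >> h.py <<'E'
def wray(im,u,v):
    K=np.array(im['intrinsics']); a=(u-K[0,2])/K[0,0]; b=(v-K[1,2])/K[1,1]; th=np.hypot(a,b)
    s=np.sin(th)/th if th>1e-9 else 1.
    R,t=cam(im); return -R.T@t, R.T@np.array([a*s,b*s,np.cos(th)])
def wpx(im,u,v,z):
    c,w=wray(im,u,v); return c+w*(z-c[2])/w[2]
def wproj(im,P):
    R,t=cam(im);K=np.array(im['intrinsics']); p=R@np.array(P,float)+t; r=np.hypot(p[0],p[1]); th=np.arctan2(r,p[2])
    return np.array([K[0,2]+K[0,0]*th*p[0]/r,K[1,2]+K[1,1]*th*p[1]/r])
E
python3 - <<'E'
from h import *
crop('w1',130,95,420,235,2.75)
E
```

```text
(no output)
```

View pics/w1_c130_95.png

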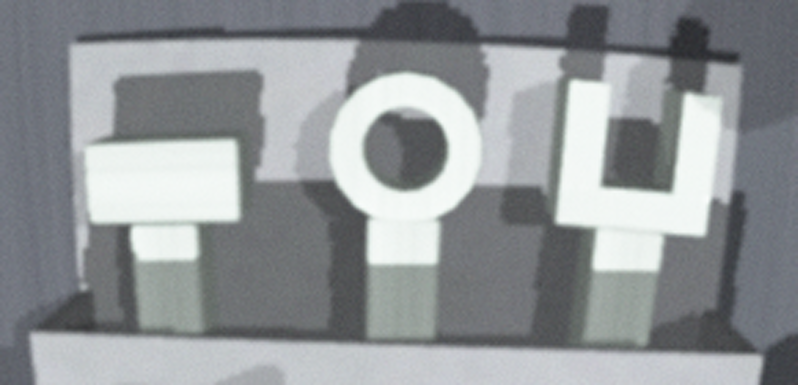

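Run:
```python
from h import *
im=load('w1')
f=lambda a,b,z:wpx(im,130+(a+.5)/2.75-.5,95+(b+.5)/2.75-.5,z)[:2]
L={'ring c':(405.5,147.5,.033),'ring l':(330,147,.033),'ring r':(481,147,.033),'ring top':(403,73,.033),'neckL':(367.5,240,.033),'neckR':(439.5,240,.033),'nL2':(366,330,.033),'nR2':(436,330,.033),
'hoodL':(33,332,.059),'hoodR':(760,354,.059),'plateL':(70,43,.005),'plateR':(740,62,.005),'Tnear':(240,215,.033),'forkL':(556,222,.033),'Tneck':(165,240,.033),'Fneck':(628,250,.033)}
for k,v in L.items(): print(k,f(*v).round(4))
```

```text
ring c [ 0.5699 -0.2208]
ring l [ 0.5437 -0.2204]
ring r [ 0.596  -0.2205]
ring top [ 0.5691 -0.1949]
neckL [ 0.5563 -0.2538]
neckR [ 0.5818 -0.2538]
nL2 [ 0.5553 -0.2874]
nR2 [ 0.5808 -0.2875]
hoodL [ 0.4373 -0.2793]
hoodR [ 0.696 -0.288]
plateL [ 0.4396 -0.1792]
plateR [ 0.7    -0.1873]
Tnear [ 0.5109 -0.2442]
forkL [ 0.6233 -0.247 ]
Tneck [ 0.4825 -0.2529]
Fneck [ 0.6504 -0.257 ]
```

Run:
```python
from h import *
R=down(-.031)
def st(m): o=get_obs(); print(m,round(o['t'],2),o['position'].round(4),o['contact_force'].round(1),round(o['width'],4))
goto([.5684,-.2665,.12],R); pause(.2); st('above')
move_l([.5684,-.2665,.009],R,feed=.12); pause(.2); st('down')
close(60); pause(.1); st('closed')
snap('wrist','w2')
```

```text
above 2.67 [ 0.5698 -0.2676  0.1227] [0.4 0.2 1. ] 0.0852
down 3.94 [ 0.5689 -0.2668  0.0099] [ 0.1  0.3 -0.9] 0.0856
closed 4.62 [ 0.5685 -0.2666  0.0092] [-1.2 -0.7  3.1] 0.0247
```

View pics/w2.png

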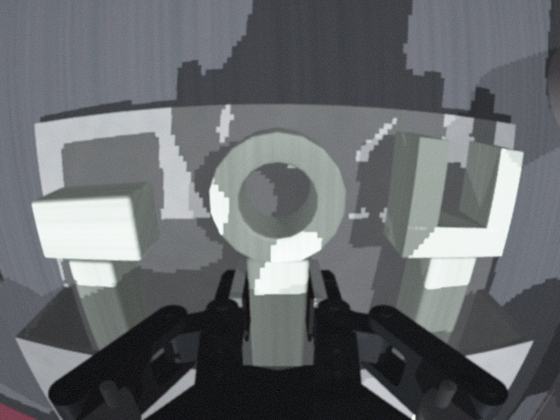

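Run:
```python
from h import *
R=down(-.031);e=np.array([.031,.9995,0]);p=np.array([.5684,-.2665,.009])
def st(m): o=get_obs(); print(m,round(o['t'],2),o['position'].round(4),o['contact_force'].round(1),round(o['width'],4))
move_l(p+[0,0,.006],R,feed=.05); st('lift')
move_l(p+[0,0,.007]+.10*e,R,feed=.12); st('out')
R2=down(.049)
move_l([.5752,-.0486,.03],R2,feed=.15); pause(.2); st('over')
snap('wrist','w3'); snap('scene','s3')
```

```text
lift 4.93 [ 0.5682 -0.2663  0.0147] [ 0.6  0.8 -4. ] 0.0248
out 5.92 [ 0.5718 -0.1672  0.0161] [-0.1  1.3 -4.2] 0.025
over 7.06 [ 0.5752 -0.0496  0.0299] [-0.5 -0.1 -3.9] 0.0249
```

View pics/w3.png

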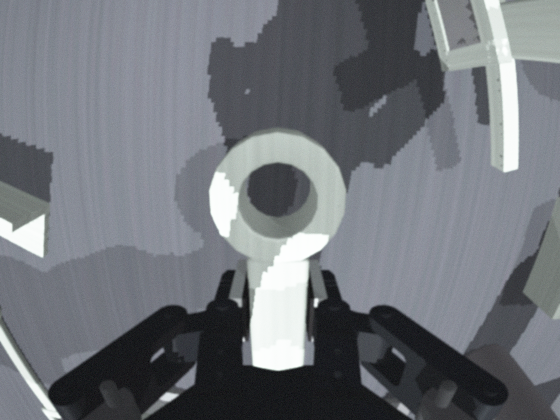

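View pics/s3.png

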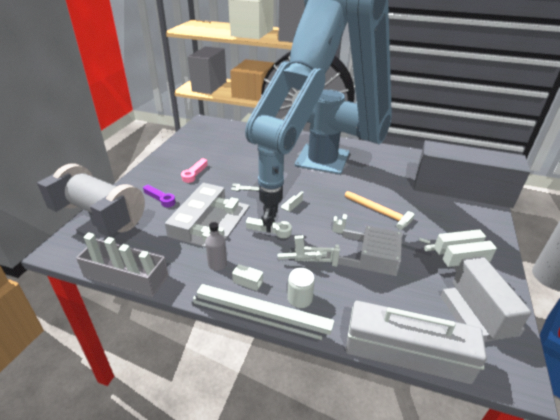

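Run:
```python
from h import *
R2=down(.049)
def st(m): o=get_obs(); print(m,round(o['t'],2),o['position'].round(4),o['contact_force'].round(1),round(o['width'],4))
move_l([.5752,-.0486,.0045],R2,feed=.04); pause(.15); st('low')
open_gripper(); pause(.35); st('open')
move_l([.5752,-.0486,.10],R2,feed=.2)
goto([.572,.03,.22],R2); pause(.25); st('view')
snap('wrist','w4'); snap('top','t4')
```

```text
low 8.09 [ 0.5753 -0.0486  0.0043] [ 0.  -0.4 -3.3] 0.0252
open 9.06 [ 0.5752 -0.0486  0.0045] [-0.5  0.2 -1.1] 0.0855
view 10.56 [0.5713 0.0293 0.218 ] [ 0.1 -1.1 -0.6] 0.0856
```

View pics/w4.png

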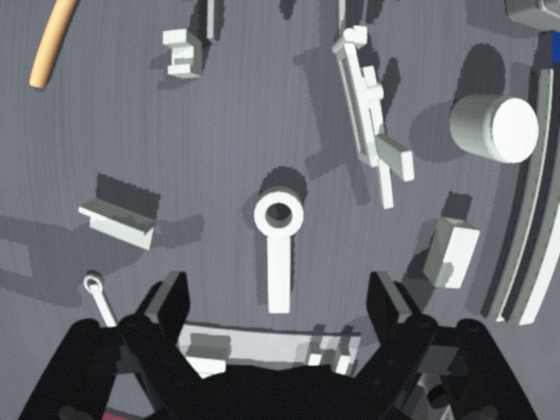

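View pics/t4.png

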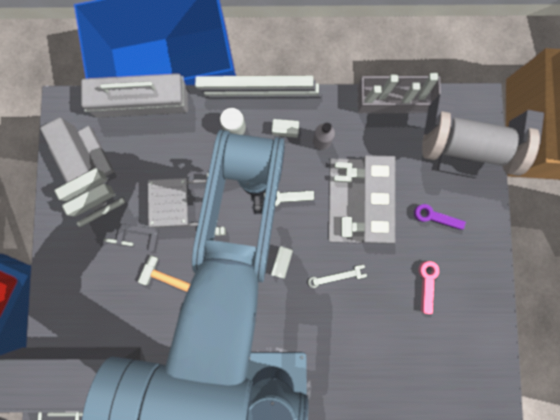

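Run:
```python
from h import *
goto([.568,.13,.24],down(.049)); pause(.25)
snap('wrist','w5'); o=get_obs(); print(o['position'],o['t'])
crop('w4',230,180,400,330,4);
```

```text
[0.56806369 0.12891394 0.23969507] 11.45
```

View pics/w5.png

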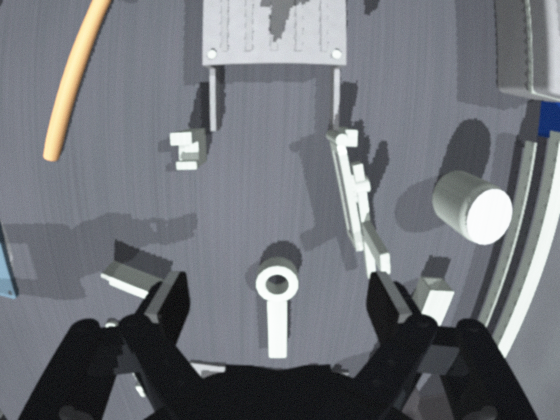

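View pics/w4_c230_180.png

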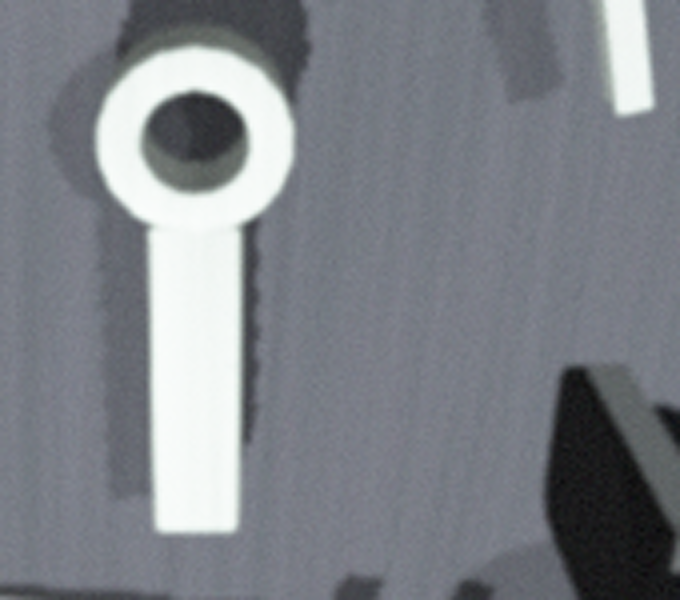

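Run:
```python
from h import *
crop('w5',160,30,400,210,3.3)
crop('w5',310,110,410,290,3.3)
im=load('w4')
f=lambda a,b,z:wpx(im,230+(a+.5)/4-.5,180+(b+.5)/4-.5,z)[:2]
for k,v in {'ring c':(195.5,137.5,.028),'tailL':(155,530,.028),'tailR':(238,530,.028),'neckL':(148,235,.028),'neckR':(243,235,.028)}.items(): print(k,f(*v).round(4))
```

```text
ring c [ 0.5743 -0.0018]
tailL [ 0.5681 -0.1307]
tailR [ 0.5938 -0.1294]
neckL [ 0.5626 -0.0309]
neckR [ 0.5888 -0.0296]
```

View pics/w5_c160_30.png

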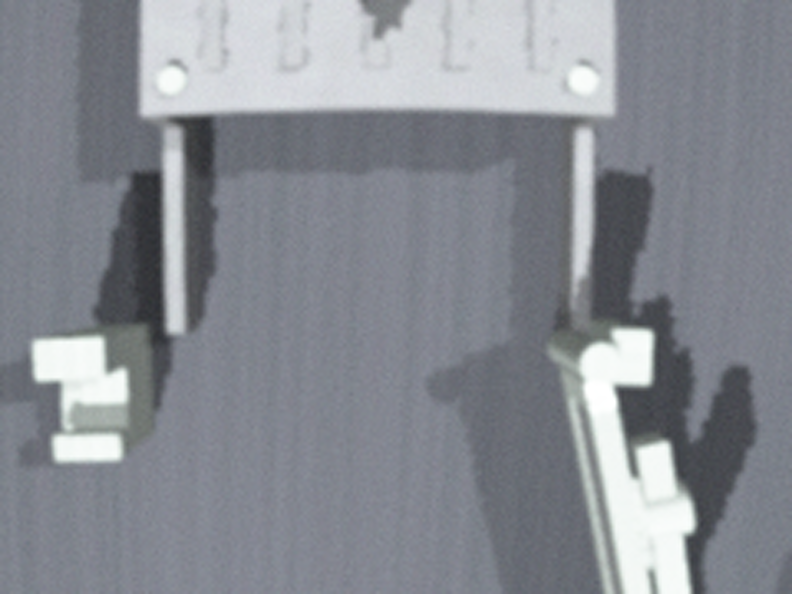

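View pics/w5_c310_110.png

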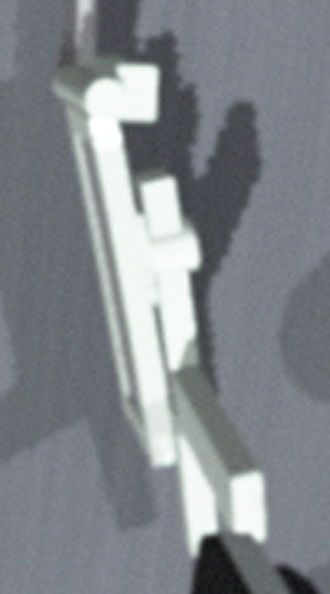

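Run:
```python
from h import *
im=load('w5')
s=3.3
f=lambda a,b,z:wpx(im,160+(a+.5)/s-.5,30+(b+.5)/s-.5,z)[:2]
g=lambda a,b,z:wpx(im,310+(a+.5)/s-.5,110+(b+.5)/s-.5,z)[:2]
for k,v in {'hoodL':(140,115,.064),'hoodR':(614,118,.064),'hoodM':(377,109,.064),'chL front out':(165,332,.028),'chL front in':(187,332,.028),'chL hood out':(162,128,.028),'chL hood in':(185,128,.028),'chR hood in':(574,128,.028),'chR hood out':(595,128,.028),'chR fr in':(569,300,.028),'chR fr out':(591,300,.028),'hingecap':(600,360,.06),
 'catch1':(70,358,.066),'catch notch':(98,413,.039),'lip':(88,448,.051)}.items(): print(k,f(*v).round(4))
G={'gate a outer':(118,140,.058),'gate b outer':(174,458,.058),'gate b inner':(150,464,.058),'gate a inner':(92,140,.058),'tab near':(249,475,.114),'tabfar':(247,540,.114),'tabL':(232,510,.114),'tabR':(265,500,.114)}
for k,v in G.items(): print(k,g(*v).round(4))
def pose(o,yaw):
    return
```

```text
hoodL [0.4901 0.2515]
hoodR [0.629  0.2566]
hoodM [0.5597 0.254 ]
chL front out [0.4922 0.1833]
chL front in [0.4996 0.1834]
chL hood out [0.4892 0.2517]
chL hood in [0.4969 0.2516]
chR hood in [0.6231 0.2572]
chR hood out [0.63   0.2579]
chR fr in [0.6249 0.1997]
chR fr out [0.6322 0.2003]
hingecap [0.6304 0.1831]
catch1 [0.4705 0.178 ]
catch notch [0.472  0.1571]
lip [0.4718 0.1475]
gate a outer [0.636  0.1697]
gate b outer [0.6672 0.0643]
gate b inner [0.659  0.0618]
gate a inner [0.6278 0.1691]
tab near [0.6731 0.0845]
tabfar [0.6765 0.0632]
tabL [0.6699 0.0732]
tabR [0.6797 0.0766]
```

Run:
```python
from h import *
def st(m): o=get_obs(); print(m,round(o['t'],2),o['position'].round(4),o['contact_force'].round(1),o['wrist_torque'].round(2),round(o['width'],4))
R=down(.050)
goto([.5792,-.1106,.09],R); pause(.1)
move_l([.5792,-.1106,.0045],R,feed=.12); pause(.2); st('down')
close(110); pause(.1); st('closed')
move_l([.5792,-.1106,.0125],R,feed=.05); pause(.2); st('lift')
snap('wrist','w6'); snap('scene','s6'); crop('s6',180,160,380,310,4)
```

```text
down 13.71 [ 0.5798 -0.1108  0.0054] [-0.6 -0.5  0. ] [-0.01 -0.01 -0.01] 0.0855
closed 14.39 [ 0.5792 -0.1107  0.0049] [-1.4  0.6  5.4] [0.03 0.32 0.08] 0.0244
lift 14.9 [ 0.5789 -0.1105  0.0121] [-0.6 -0.3 -4.1] [-0.24 -0.04 -0.03] 0.024
```

View pics/w6.png

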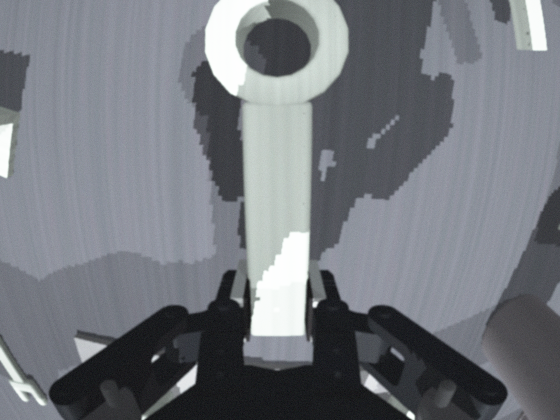

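View pics/s6_c180_160.png

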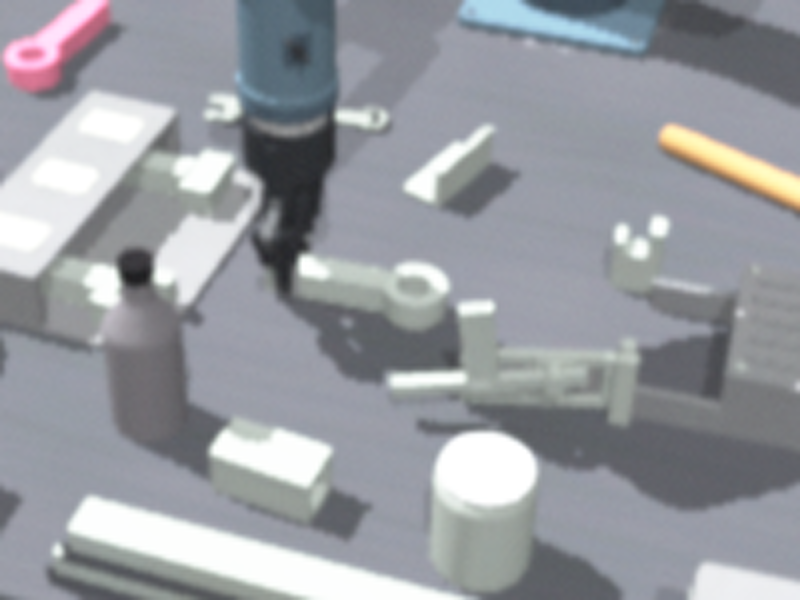

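Run:
```python
from h import *
def st(m): o=get_obs(); print(m,round(o['t'],2),o['position'].round(4),o['contact_force'].round(1),o['wrist_torque'].round(2),round(o['width'],4))
R=down(.0367); O=np.array([.5626,.1793]); X=np.array([-.0367,.9993])
T=lambda x,z:np.r_[O+x*X,z]
move_l(T(-.13,.0125),R,feed=.15); st('pre')
move_l(T(-.03,.0125),R,feed=.12); st('mid')
move_l(T(.0375,.0125),R,feed=.08); pause(.2); st('in')
snap('wrist','w7'); snap('scene','s7'); crop('s7',260,180,460,330,4)
```

```text
pre 16.22 [0.5676 0.0487 0.0125] [ 0.6 -0.8 -3.6] [-0.26 -0.03  0.01] 0.0234
mid 17.2 [0.5637 0.1488 0.0124] [ 0.3  0.1 -4.6] [-0.27 -0.03 -0.06] 0.0237
in 18.39 [0.5613 0.2162 0.0125] [ 0.4 -0.2 -4.2] [-0.24 -0.03 -0.01] 0.0237
```

View pics/w7.png

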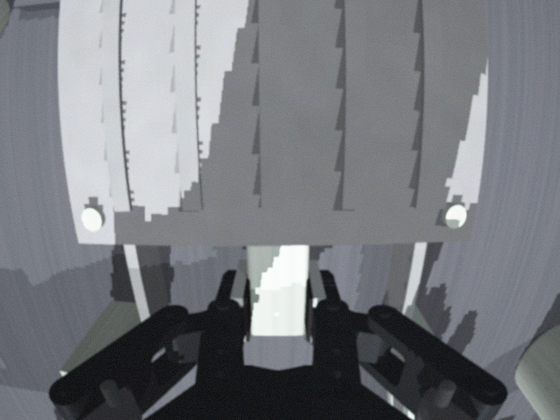

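View pics/s7_c260_180.png

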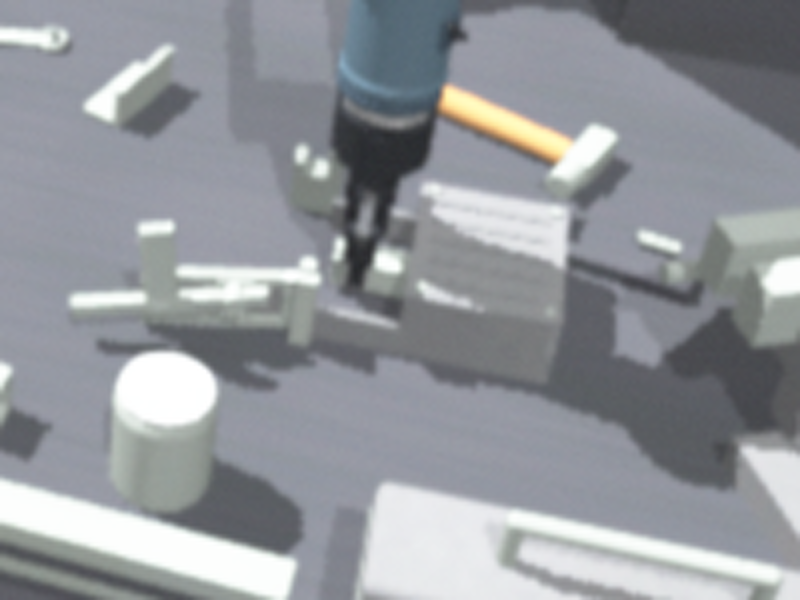

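Run:
```python
from h import *
def st(m): o=get_obs(); print(m,round(o['t'],2),o['position'].round(4),o['contact_force'].round(1),o['wrist_torque'].round(2),round(o['width'],4))
R=down(.0367); O=np.array([.5626,.1793]); X=np.array([-.0367,.9993])
T=lambda x,z:np.r_[O+x*X,z]
move_l(T(.0375,.0048),R,feed=.04); pause(.15); st('low')
open_gripper(); pause(.4); st('open')
move_l(T(.0375,.12),R,feed=.15); st('up')
goto(T(-.02,.22),R); pause(.25); snap('wrist','w8'); st('view')
crop('w8',120,120,440,330,2.5)
```

```text
low 18.98 [0.5619 0.2167 0.005 ] [ 2.6 -0.9 -1.5] [-0.17 -0.23 -0.1 ] 0.0241
open 20.01 [0.5612 0.2167 0.0048] [0.8 0.1 0.2] [-0.01  0.03 -0.01] 0.0855
up 20.93 [0.5605 0.2166 0.1191] [ 0.6  0.5 -0.5] [0.05 0.02 0.01] 0.085
view 21.76 [0.5626 0.1598 0.2185] [ 0.4 -0.3  0.3] [-0.06  0.03  0.04] 0.0854
```

View pics/w8.png

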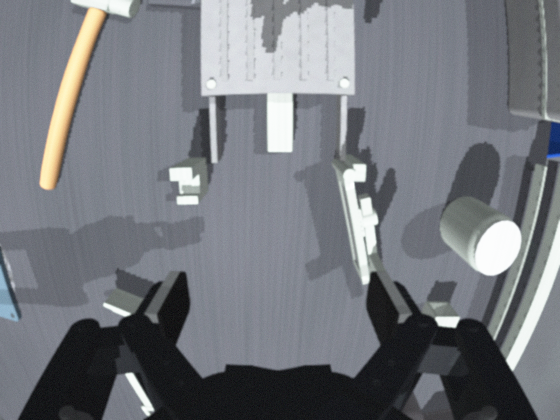

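View pics/w8_c120_120.png

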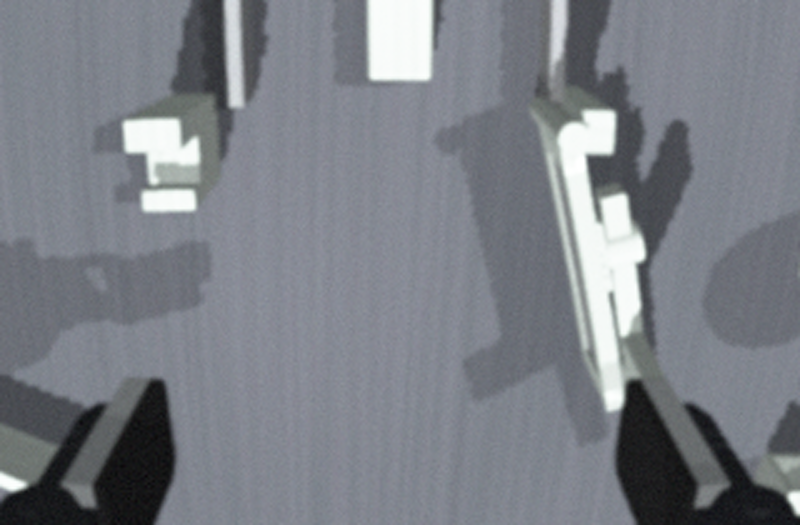

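```bash
cat >> h.py <<'E'
CY=1.6075; O=np.array([.5626,.1793]); X=np.array([np.cos(CY),np.sin(CY)]); Y=np.array([-X[1],X[0]])
H=np.r_[O-.066*Y,0]
def gate(phi,th,y=.055,z=.076,off=.014):
    a=CY+np.pi/2+phi; d=np.array([np.cos(a),np.sin(a),0]); n=np.array([-d[1],d[0],0]); zz=np.array([0,0,1.])
    p=H+.055*d+off*n+.045*zz+(y*np.cos(th)-z*np.sin(th))*d+(y*np.sin(th)+z*np.cos(th))*zz
    tz=-(-np.sin(th)*d+np.cos(th)*zz); return p,np.stack([np.cross(n,tz),n,tz],1)
E
python3 - <<'E'
from h import *
im=load('w8')
f=lambda a,b,z:wpx(im,120+(a+.5)/2.5-.5,120+(b+.5)/2.5-.5,z)[:2]
c=lambda p:np.array([(p-O)@X,(p-O)@Y]).round(4)
for k,v in {'tailL':(369,80,.028),'tailR':(432,79,.028),'neckishL':(368,5,.028),'nR':(431,5,.028),'chL front':(235,107,.028),'gate a':(573,150,.058),'gate b':(612,405,.058)}.items(): p=f(*v);print(k,p.round(4),c(p))
w=load('w8');print('tin top',wpx(w,497,247,.09)); t=load('top0');print(px(t,232,117,.09),px(t,245,117,.09),px(t,219,117,.09))
for phi in (1.82,): print(gate(phi,-.12))
# project predicted points into w5
im=load('w5')
for nm,kw in dict(tab=dict(),tip=dict(y=.125,z=.006),piv=dict(y=0,z=0)).items():
    p,_=gate(1.82,-.12,**kw); q=wproj(im,p); print(nm,p.round(4),q.round(1),((q-[310,110])*3.3).round(0))
E
```

```text
tailL [0.5511 0.1954] [0.0165 0.0109]
tailR [0.5769 0.1968] [ 0.017 -0.015]
neckishL [0.5497 0.2263] [0.0474 0.0111]
nR [0.5752 0.2272] [ 0.0475 -0.0143]
chL front [0.4953 0.1826] [0.0058 0.0671]
gate a [0.6314 0.1761] [-0.0058 -0.0686]
gate b [0.6622 0.0638] [-0.1191 -0.0953]
tin top [0.8028849  0.12042453 0.09      ]
[0.81161173 0.11475693 0.09      ] [0.81135973 0.0755197  0.09      ] [0.81186379 0.15400192 0.09      ]
(array([0.6754647 , 0.07178628, 0.11386928]), array([[-0.27999991,  0.95940615, -0.0337622 ],
       [ 0.95250671,  0.28202808,  0.11485263],
       [ 0.11971221,  0.        , -0.99280864]]))
tab [0.6755 0.0718 0.1139] [385.  265.5] [248. 513.]
tip [0.6927 0.0132 0.036 ] [371.5 278.5] [203. 556.]
piv [0.6575 0.1329 0.045 ] [359.1 185.4] [162. 249.]
```

Run:
```python
from h import *
zt=.038
q0=None
for ph,th in [(1.82,-.12),(1.82,.22),(1.4,.22),(.9,.22),(.45,.22),(0,.22),(0,0)]:
    p,R=gate(ph,th,z=zt); print(ph,th,p.round(3),np.round(inverse_kinematics(p,R),3))
def st(m): o=get_obs(); print(m,round(o['t'],2),o['position'].round(4),o['contact_force'].round(1),o['wrist_torque'].round(2),round(o['width'],4))
p,R=gate(1.82,-.12,z=.14); goto(p,R); 
p,R=gate(1.82,-.12,z=zt); move_l(p,R,feed=.12); pause(.3); st('at'); print(p)
snap('wrist','w9'); snap('scene','s9'); crop('s9',230,180,430,330,4)
```

```text
1.82 -0.12 [0.674 0.076 0.076] [-0.11   0.625  1.361  0.119  1.204 -0.442]
1.82 0.22 [0.67  0.089 0.094] [ 0.081  0.584  1.404 -0.24   1.119 -0.104]
1.4 0.22 [0.629 0.08  0.094] [ 0.072  0.567  1.435 -0.232  1.195  0.297]
0.9 0.22 [0.58  0.093 0.094] [ 0.07   0.546  1.472 -0.175  1.271  0.768]
0.45 0.22 [0.546 0.122 0.094] [ 0.077  0.53   1.501 -0.09   1.314  1.193]
0 0.22 [0.529 0.164 0.094] [0.092 0.52  1.518 0.012 1.323 1.621]
0 0 [0.519 0.164 0.083] [ 0.1    0.393  1.74  -0.     1.008  1.635]
at 23.73 [0.6745 0.076  0.0767] [-0.2 -0.3 -0.2] [-0.04 -0.01 -0.04] 0.0851
[0.67418174 0.07615068 0.07614256]
```

View pics/w9.png

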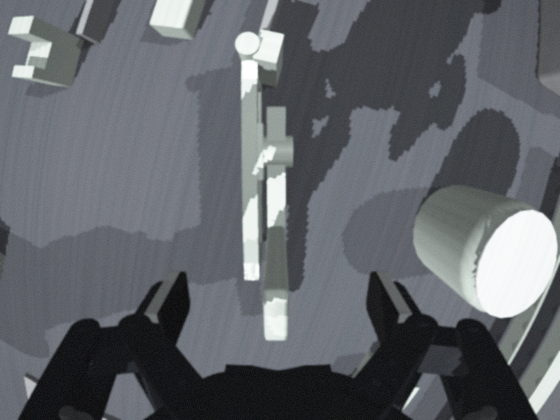

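View pics/s9_c230_180.png

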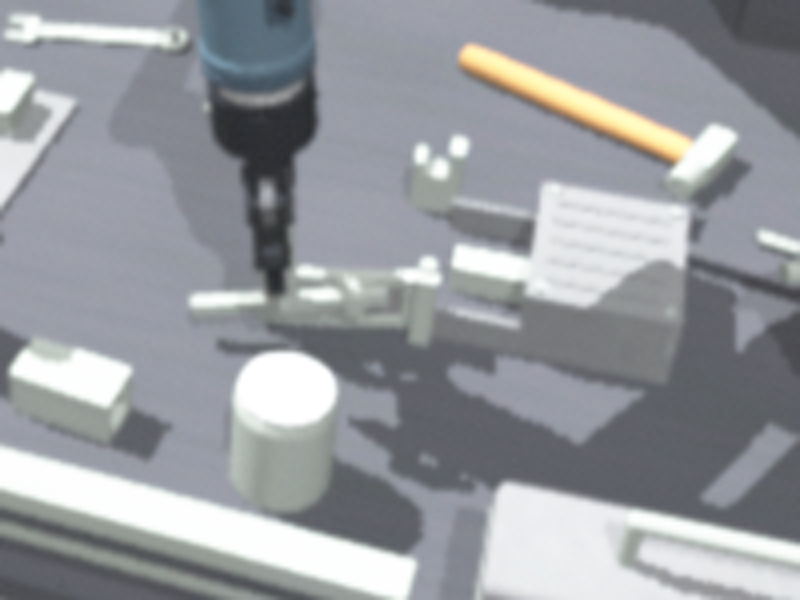

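Run:
```python
from h import *
def st(m): o=get_obs(); print(m,round(o['t'],2),o['position'].round(4),o['contact_force'].round(1),o['wrist_torque'].round(2),round(o['width'],4))
zt=.038
close(50); pause(.15); st('closed')
for th in (-.04,.05,.14,.22):
    p,R=gate(1.82,th,z=zt); move_l(p,R,feed=.05); st(th)
pause(.2); st('lifted'); snap('wrist','w10'); snap('scene','s10'); crop('s10',230,180,430,330,4)
```

```text
closed 24.66 [0.674  0.0761 0.0762] [-2.  -0.3  2. ] [-0.1   0.17  0.23] 0.0096
-0.04 24.92 [0.6735 0.0787 0.0809] [-1.  -2.3 -1.1] [-0.65  0.01  0.24] 0.0091
0.05 25.18 [0.6727 0.0819 0.0859] [-1.5 -3.8  2. ] [-0.61  0.02  0.19] 0.0092
0.14 25.45 [0.6716 0.0854 0.0905] [-0.1 -4.9  2.5] [-0.8   0.02  0.26] 0.0091
0.22 25.71 [0.6705 0.0888 0.0943] [-0.  -5.   2.6] [-0.84 -0.05  0.22] 0.0094
lifted 25.91 [0.6704 0.0885 0.0941] [-1.  -3.8  3. ] [-0.65  0.1   0.24] 0.0095
```

View pics/w10.png

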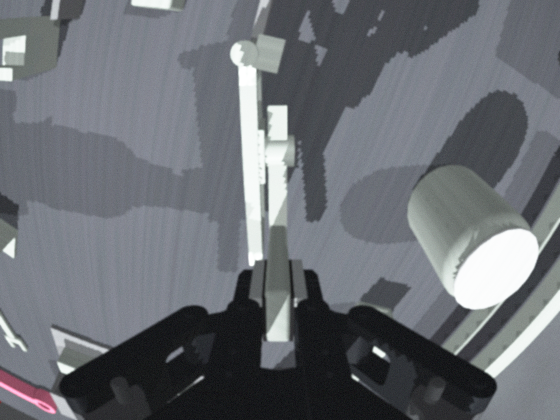

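View pics/s10_c230_180.png

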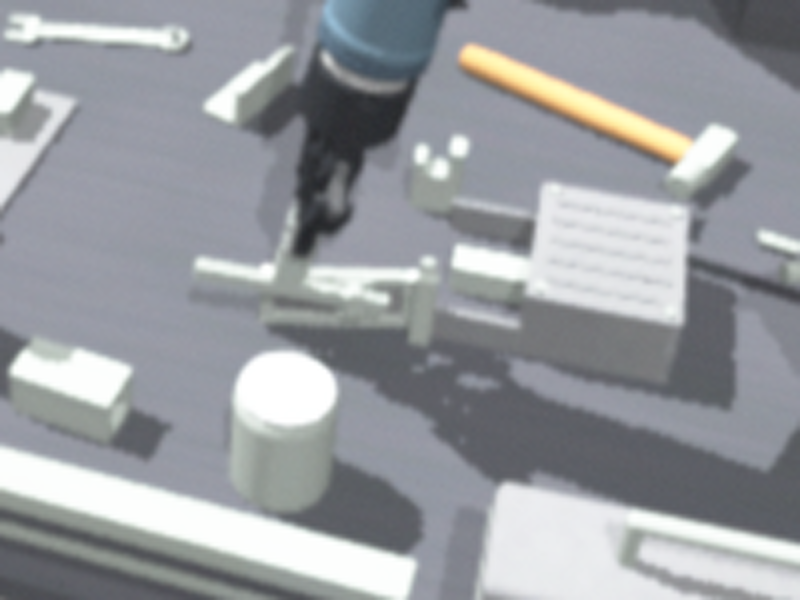

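Run:
```python
from h import *
def st(m): o=get_obs(); print(m,round(o['t'],2),o['position'].round(4),o['contact_force'].round(1),o['wrist_torque'].round(2),round(o['width'],4)); return np.linalg.norm(o['contact_force'])
zt=.038
for ph in np.linspace(1.82,.2,15)[1:]:
    p,R=gate(ph,.22,z=zt); move_l(p,R,feed=.1)
    if st(round(ph,2))>25: print('ABORT');break
snap('wrist','w11'); snap('scene','s11'); crop('s11',230,180,430,330,4)
```

```text
1.7 26.27 [0.6591 0.0844 0.0943] [-1.7 -6.5  4.3] [-0.97  0.22  0.21] 0.0093
1.59 26.54 [0.6476 0.0814 0.0943] [-1.7 -5.4  3.8] [-1.01  0.27  0.22] 0.0091
1.47 26.81 [0.6357 0.0798 0.0943] [-2.8 -6.   4.8] [-1.07  0.36  0.26] 0.0097
1.36 27.07 [0.6238 0.0795 0.0943] [-3.3 -6.7  5.1] [-1.12  0.42  0.29] 0.0096
1.24 27.34 [0.6119 0.0807 0.0943] [-3.6 -5.8  5.8] [-1.17  0.58  0.23] 0.0091
1.13 27.61 [0.6002 0.0832 0.0943] [-3.9 -5.8  6.7] [-1.19  0.73  0.21] 0.0095
1.01 27.88 [0.5888 0.0871 0.0944] [-5.  -5.4  6.5] [-1.2   0.78  0.21] 0.0096
0.89 28.14 [0.578  0.0922 0.0944] [-6.3 -4.8  6.9] [-1.17  0.98  0.24] 0.0095
0.78 28.41 [0.5678 0.0986 0.0944] [-5.3 -4.5  7.8] [-1.14  1.06  0.24] 0.0094
0.66 28.68 [0.5584 0.1061 0.0944] [-8.  -4.6  7.9] [-1.01  1.19  0.16] 0.0093
0.55 28.94 [0.55   0.1146 0.0944] [-7.1 -3.8  8.5] [-0.99  1.26  0.13] 0.0096
0.43 29.21 [0.5426 0.124  0.0945] [-7.6 -4.   8.7] [-0.85  1.36  0.1 ] 0.0091
0.32 29.48 [0.5364 0.1343 0.0945] [-7.6 -2.8  9. ] [-0.69  1.42  0.11] 0.0091
0.2 29.74 [0.5314 0.1452 0.0945] [-7.9 -2.2  8.2] [-0.59  1.45  0.03] 0.0092
```

View pics/w11.png

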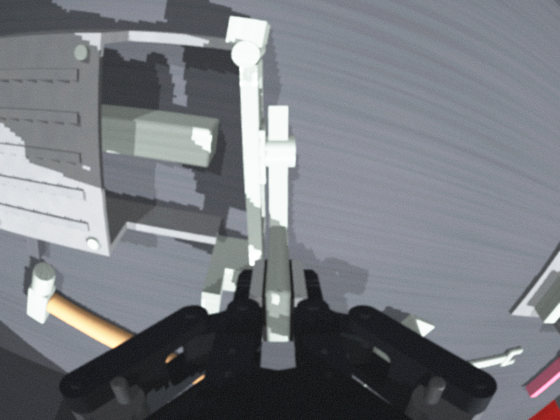

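View pics/s11_c230_180.png

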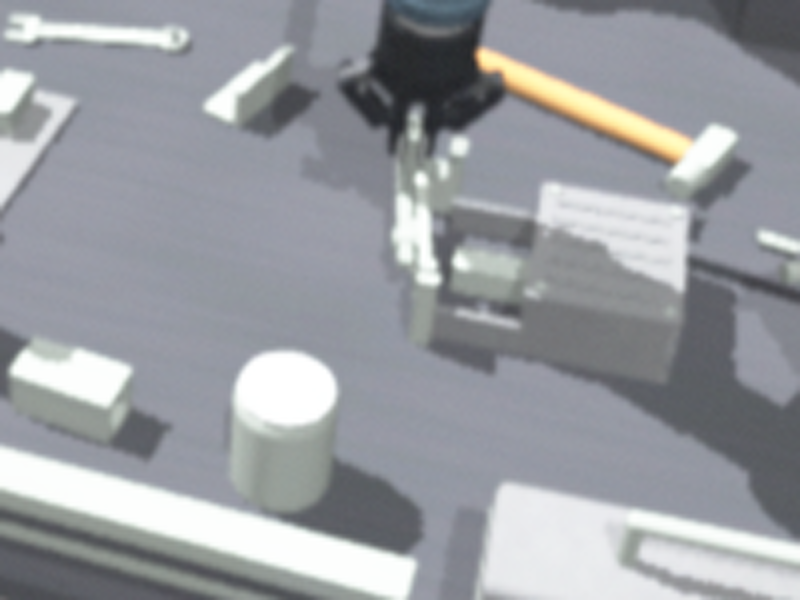

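Run:
```python
from h import *
def st(m): o=get_obs(); print(m,round(o['t'],2),o['position'].round(4),o['contact_force'].round(1),o['wrist_torque'].round(2),round(o['width'],4)); return np.linalg.norm(o['contact_force'])
zt=.038
for ph in (.13,.06,.02,0):
    p,R=gate(ph,.22,z=zt); move_l(p,R,feed=.06)
    if st(round(ph,2))>30: print('ABORT');break
pause(.2);st('x')
snap('wrist','w12'); snap('scene','s12'); crop('s12',300,190,420,280,6)
```

```text
0.13 30.11 [0.529  0.152  0.0945] [-6.8 -1.4  8.5] [-0.48  1.47  0.06] 0.0098
0.06 30.38 [0.5271 0.159  0.0945] [-8.3 -2.4  8.4] [-0.4   1.47  0.04] 0.0096
0.02 30.62 [0.5262 0.163  0.0945] [-7.2 -1.9  8.2] [-0.33  1.49  0.03] 0.0098
0 30.88 [0.5259 0.1645 0.0945] [-7.5 -3.5  9.2] [-0.63  1.49  0.39] 0.0097
x 31.07 [0.5259 0.1644 0.0945] [-7.7 -2.6  8.8] [-0.59  1.44  0.41] 0.0095
```

View pics/w12.png

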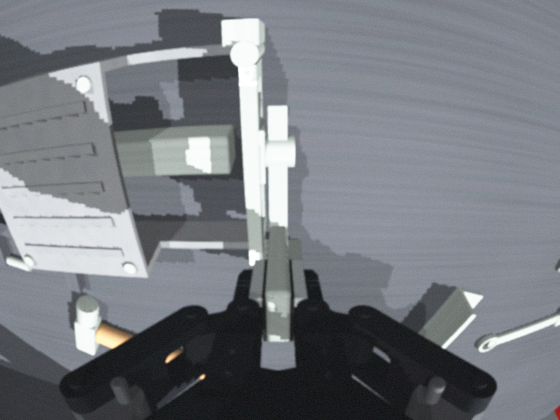

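View pics/s12_c300_190.png

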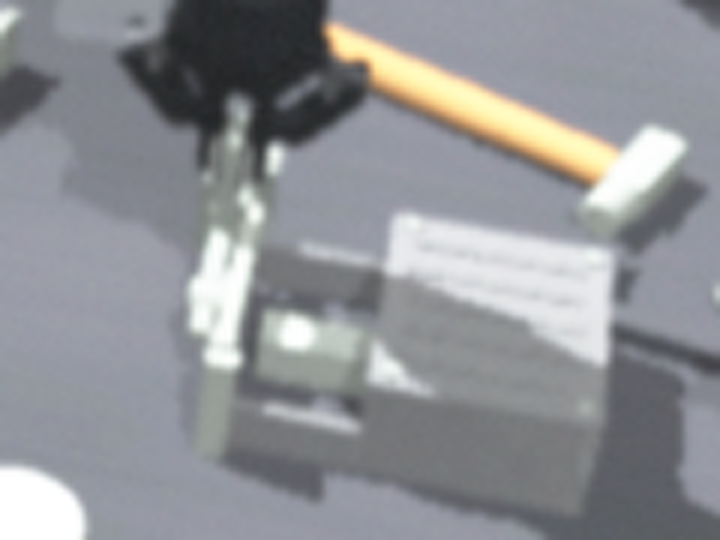

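Run:
```python
from h import *
def st(m): o=get_obs(); print(m,round(o['t'],2),o['position'].round(4),o['contact_force'].round(1),o['wrist_torque'].round(2),round(o['width'],4)); return np.linalg.norm(o['contact_force'])
zt=.038
for th in (.16,.1,.05,.02,.005):
    p,R=gate(0,th,z=zt); move_l(p+[-.002,0,0],R,feed=.05)
    if st(th)>30: print('ABORT');break
pause(.2);st('x')
snap('wrist','w13'); snap('scene','s13'); crop('s13',300,190,420,280,6)
```

```text
0.16 31.43 [0.5225 0.1643 0.0912] [-3.5 -2.4  2.5] [-0.49  0.52  0.36] 0.0091
0.1 31.68 [0.52   0.1642 0.0882] [-4.5 -1.4  2.9] [-0.34  0.87  0.34] 0.0094
0.05 31.93 [0.5182 0.1641 0.0856] [-5.7 -0.6  4.6] [-0.33  0.94  0.25] 0.0097
0.02 32.18 [0.5171 0.164  0.084 ] [-6.2 -2.1  4.7] [-0.25  1.02  0.28] 0.0098
0.005 32.43 [0.5166 0.164  0.0832] [-6.7 -1.8  6.4] [-0.28  1.21  0.27] 0.0098
x 32.63 [0.5166 0.164  0.0832] [-7.6 -2.4  7.3] [-0.29  1.18  0.24] 0.0095
```

View pics/w13.png

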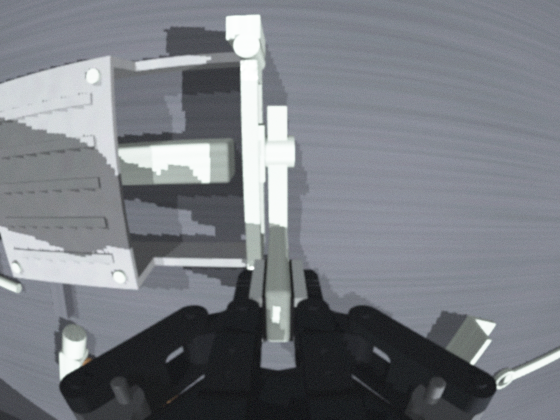

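View pics/s13_c300_190.png

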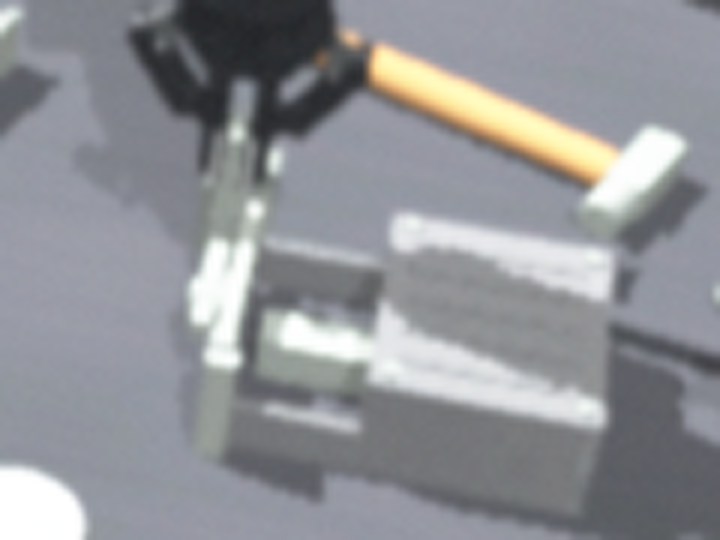

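Run:
```python
from h import *
def st(m): o=get_obs(); print(m,round(o['t'],2),o['position'].round(4),o['contact_force'].round(1),o['wrist_torque'].round(2),round(o['width'],4)); return np.linalg.norm(o['contact_force'])
open_gripper(); pause(.3); st('open')
o=get_obs(); p=o['position']
move_l(p+[0,0,.10],feed=.12); st('up')
goto(np.r_[O-.06*X,.30],down(.037)); pause(.3); st('view')
snap('wrist','w14'); snap('scene','s14'); crop('s14',300,190,420,280,6); crop('w14',150,40,400,230,3.2)
```

```text
open 33.75 [0.5173 0.1637 0.0833] [-0.5 -0.1 -0.3] [-0.02 -0.04 -0.06] 0.0855
up 34.73 [0.5168 0.1636 0.1825] [-0.4 -1.4  0.5] [0.02 0.02 0.01] 0.0849
view 36.5 [0.5647 0.1194 0.2998] [0.4 0.2 0.6] [ 0.02  0.02 -0.02] 0.0854
```

View pics/w14.png

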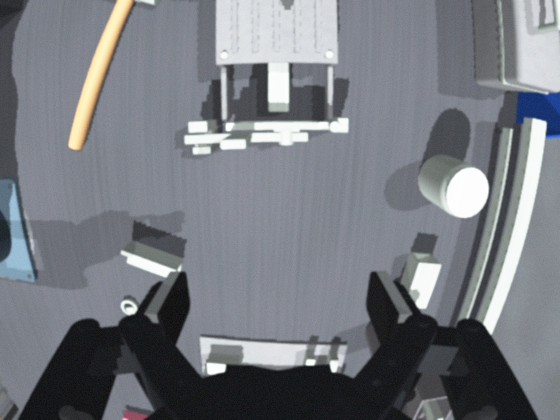

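View pics/w14_c150_40.png

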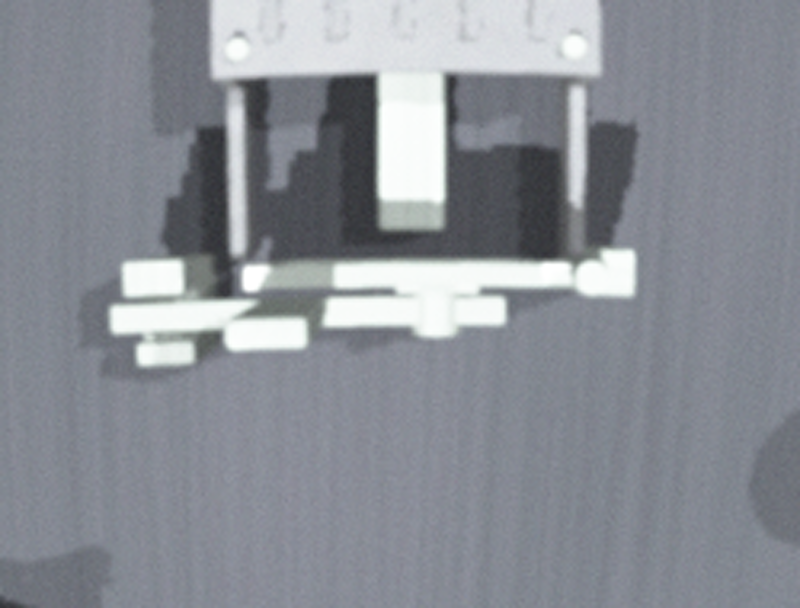

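View pics/s14_c300_190.png

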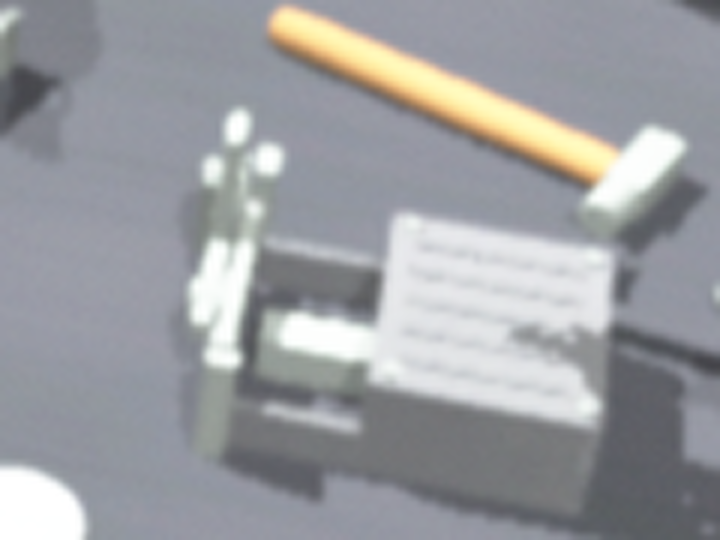

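Run:
```python
from h import *
im=load('w14')
for th in (-.05,0,.05,.1):
    p,_=gate(0,th); print('tab pred crop',th,((wproj(im,p)-[150,40]+.5)*3.2-.5).round(1))
c=lambda p:np.array([(p-O)@X,(p-O)@Y]).round(4)
f=lambda a,b,z:wpx(im,150+(a+.5)/3.2-.5,40+(b+.5)/3.2-.5,z)[:2]
for k,v in {'gate R':(560,273,.058),'gate L':(250,279,.058),'tailL':(378,201,.028),'tailR':(445,201,.028),'tab':(267,334,.121)}.items(): print(k,c(f(*v)))
# latch bar top height via depth in scene
s=load('s14');W=cloud(s)
for a,b in ((237,128),(212,170),(268,158)): u,v=300+a/6,190+b/6; P=W[int(round(v)),int(round(u))]; print(P.round(3),c(P[:2]))
```

```text
tab pred crop -0.05 [253.3 332.4]
tab pred crop 0 [263.9 333.1]
tab pred crop 0.05 [275.1 333.8]
tab pred crop 0.1 [287.1 334.5]
gate R [ 0.0018 -0.0564]
gate L [-0.0004  0.0576]
tailL [0.0282 0.0112]
tailR [ 0.0282 -0.0149]
tab [-0.0143  0.043 ]
[0.518 0.167 0.117] [-0.0111  0.0453]
[0.47  0.148 0.048] [-0.0276  0.0933]
[0.469 0.18  0.064] [0.0045 0.0936]
```

Run:
```python
from h import *
im=load('w14');f=lambda a,b,z:wpx(im,150+(a+.5)/3.2-.5,40+(b+.5)/3.2-.5,z)[:2]
p=f(412,229,.028);print((p-O)@X)
pause(.2); print(hand_in(), get_obs()['t'])
```

```text
0.017045169696715167
the job is handed in; nothing more can be done
the job is handed in; nothing more can be done
```

I finished the whole sequence and handed it in at about 37 s; `hand_in()` gives no verdict, so the result rests on my own last checks.

I pulled the eye bar out of the bin by its neck, laid it on the open bench in front of the cage and let go. I then took it again near the tail, slid it eye first under the hood, set it down and released it. Finally I lifted the latch by its tab to about 0.22 rad, swung the gate shut, lowered the bar into the catch and let go.

**Last checks, from the final wrist and scene pictures:**
- **Eye bar:** the tail is about 17 mm behind the gate line, which puts the eye at about 145 mm. The bar is within about 2 mm of the middle and looks flat.
- **Gate:** the gate line reads within about 0.02 rad of shut.
- **Latch:** the bar lies in the notch between the lip and the inner side. The tab's position gives an angle of about 0.01 rad.
- **Arm:** clear of everything, with contact force near zero. I saw no sign that another bar or any other object had moved.

**Two readings that disagreed:**
- A first reading of the tail gave 28 mm, because I took a shadow edge on the bar for its end. Reading the true end gave 17 mm, which matches the 16.8 mm measured right after placing.
- My estimate of the hinge position was off by 2–3 mm. That caused a side force of about 8 N while I held the tab, and it dropped to nothing on release.

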